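Tip the red craft disc out of its pocket

ROBOT

A 6-joint arm with a two-finger parallel gripper is mounted at the origin on the work surface. World frame = base frame: x ahead of the robot, y to its left, z up, the work surface at z = 0. Lengths are in m, angles in rad, forces in N, time in s.
With the tool pointing down it reaches from about 0.275 to 0.825 m from the base axis. Payload 4.9 kg.
Tool frame: the origin (TCP) lies at the very end of the fingers, on their centre line; the grasp point (between the pads) lies env.grip_point_offset behind it (env.grip_point_offset is the distance from the TCP to the grasp point, in m); z points along the fingers, y is the line along which they close (so a half turn about z gives the same grasp; the last joint's range is limited). The gripper opens to 85 mm and grips with 20 to 120 N. Pads are 22 mm wide; open, the fingers measure 114 mm over their backs; the gripper's body (76 mm by 85 mm) begins 54 mm behind the grasp point. The pads swing forward as they close: fully open they stand 13 mm farther back than shut.
Start: joints at [-1.477, 0.326, -0.193, 1.052, 0, 1.437], TCP at [0.124, -0.536, 0.231] pointing down, gripper open.
Joint ranges: [-2.65, 2.65], [-0.97, 1.79], [-1.3, 1.35], [-1.93, 2.1], [-1.47, 1.37], [-3.14, 3.14]. Speed limits (rad/s): [2.57, 2.57, 3.14, 3.14, 3.14, 3.14].

INTERFACE

Orientations are given as a rotation vector (axis times angle).
In Python, from bench import read_state, cams, env gives the robot as it stands.
- The arm moves only by the tool step_arm, never from a script. Its argument "moves" is a list of rows, each a list of 3 entries, a list of its own where there are three numbers: the opening, from 0 (shut) to 1 (fully open), then the shift along the world's x, y, z in units of 40 mm (1.0 is 40 mm), then the turn about the world's z in units of 5 degrees (1.0 is 5 degrees). A call has 1 to 5 rows; each row is the pose to reach, as a shift and turn from the pose commanded when the call began; what a row does not reach only later rows make up. A row lasts 1/10 s, in which the tool goes at most 50 mm and 8.59 degrees, less where a joint would pass 70% of its speed; a pose out of reach is approached as far as the arm can. A call with a gripper value outside its range is refused whole. The fingers move at their own pace and stop on an object; "force" is the grip in N (left out, the last holds). Time passes only in rows, so rows that repeat a pose let the fingers close. It gives the time, the measured TCP pose, the force, the opening and the grip force at its end, in the units of the state.
- read_state(): the state, without advancing time (a new reading comes with each control period).
- cams.capture(name): name is "scene" or "side" or "wrist"; returns a dict with "img" (480x640x3 uint8, red, green, blue), "K" (3x3 intrinsics, pixels), "k1" (the pictures are not rectified: a ray, as slopes to the right and down, at radius r is drawn at 1 + k1 r^2 times it, then the intrinsics apply), "camera_from_world" (4x4, takes a point from world to camera coordinates). Camera axes: x right, y up, looking along -z (the intrinsics and any distortion apply to the point x, -y, -z); pixel columns grow to the right and rows downward; lengths in m; the calibration is good to about 2 mm. A picture is of the moment at which its call begins. There is no depth.
- env.job_done(): hands the job in; it is judged then, once.
The state is a dict: "time_s": time; "joint_pos": joint angles; "qd": joint speeds; "joint_torque": joint torques, N m; "eef_pos": TCP position; "ee_rot": TCP orientation; "contact_force": force on the tool from outside, world axes, zero at the start; "wrist_torque": the same for the moment, N m; "finger_gap": finger opening in m; "gripper_force": force on a finger pad.
Only numpy, scipy, OpenCV 4.12 (cv2) and the standard library are available. Lean on these libraries where they do the work, as an engineer would, in place of code of your own. Each camera call takes 0.05 s, during which the arm holds its last target. There are 200 camera calls.

TASK

In the disc tray, press the well side of the red wooden disc (the side along the tray's black strip) down into its pocket so that the disc tips and stays leaning with its other edge raised. Then take it by the raised edge, lower it into the round basket and let go of it only once it is down inside the basket. Leave the blue disc lying in its pocket and the basket upright.

Things in the scene. Friction and masses are not known exactly. Their poses are not given: they have to be found in the camera images.
- red_disc: Red wooden disc, diameter 80 mm, 12 mm thick, 40 g; origin: centre of underside, z: its axis. Lies flat in an end pocket of the tray, top level with the tray's, 2 mm play. Pressed 27 mm to tray +x of the pocket centre, to 9 mm below the tray top (few N), it tips over the shelf edge; past 35 deg it stays leaning: far rim in the well, 55 deg tilt, near rim about 25 mm above the tray top.
- blue_disc: Blue painted wooden disc of the same make and size, in the other end pocket of the tray. Origin: centre of its underside. To be left alone.
- tray: Fixed pale tray 96 (x) x 276 (y) x 52 mm high; origin: centre of underside; x to the far wall with the black strip, away from the robot; z up. Pockets at y = -90, 0 (empty), +90 mm, x = 0: 84 mm wide, near wall half-round (radius 42), far end square at x = 42. The disc lies on a shelf at z = 40 that ends at x = 3 mm; from there to the far wall an open well, floor at z = 4 mm.
- basket: Loose round woven basket, 0.35 kg, 45 mm high, outside radius 80 mm at the rim and 72 mm at the foot, wall 5 mm, inner floor 5 mm above its underside. Origin: centre of its underside; z up. It stands empty on the table beside the tray.
There are look-alikes about, which are no part of the job. Leave any green or yellow look-alike of the red_disc alone.

How it is judged:
On the way, in this order (a step that is already met when the one before it is completed fails the run):
1. the red disc leans in its pocket, one edge raised (tilted more than 35 degrees), let go of (angle between red_disc's own z axis and vertical above 0.61 rad and horizontal distance between red_disc and tray below 0.125 m and z of red_disc in the frame of tray below 0.06 m and contact force between red_disc and the fingers below 0.05 N and linear speed of red_disc below 0.03 m/s), for 0.2 s.
2. the red disc is down inside the basket (its centre within 55 mm of the basket's axis and less than 65 mm above its underside) while still in the fingers (horizontal distance between red_disc and basket below 0.055 m and z of red_disc in the frame of basket below 0.065 m and contact force between red_disc and the fingers above 0.3 N), for 0.1 s.
At the end, for the whole second after the job is handed in: The red disc rests, released and still, in the basket (its centre within 55 mm of the basket's axis and less than 65 mm above the basket's underside), the basket is upright within about 9 degrees, and the blue disc is within 20 mm of where it was (horizontal distance between red_disc and basket below 0.055 m and z of red_disc in the frame of basket below 0.065 m and linear speed of red_disc below 0.03 m/s and angle between basket's own z axis and vertical below 0.15 rad and distance of blue_disc from where it was at the start of the episode below 0.02 m and contact force between red_disc and the fingers below 0.05 N); the robot touches nothing.
It fails at once if the blue disc is tipped or moved more than 20 mm (distance of blue_disc from where it was at the start of the episode above 0.02 m or angle between blue_disc's own z axis and vertical above 0.35 rad).
It also fails if it takes over 61 s, if anything falls off the work surface, if the arm or the gripper's body presses on something with over 40 N, if the wrist force passes 120 N, or if a joint passes its speed limit or range.

## Working session

There is one attempt and no reset: what is moved stays moved. The work goes in short steps, Python scripts to look and compute and a tool call to move; the robot and the scene stay as the last step left them, time stands still between calls to the robot, and variables do not carry over. Pictures are saved under pics/ and viewed, at most 10 in all, crops included, and the job is handed in when it is done.

Besides the shell and the picture viewer there is one more tool, called as name([rows], argument=value, ...), one row to a line, values as JSON. step_arm: Moves the arm, as the interface text tells. Its arguments: {"type":"object","properties":{"moves":{"type":"array"},"force":{"type":"number"}},"required":["moves"]}

```bash
mkdir -p pics; cat > h.py <<'E'
import numpy as np,cv2
from bench import read_state,cams,env
def snap(n,f):
    c=cams.capture(n); cv2.imwrite('pics/'+f,c['img'][:,:,::-1]); np.savez('pics/'+f[:-4]+'.npz',K=c['K'],k1=c['k1'],T=c['camera_from_world'],img=c['img'])
def load(f): return np.load('pics/'+f+'.npz')
def ray(d,u,v):
    K=d['K'];k1=float(d['k1']);xd=(u-K[0,2])/K[0,0];yd=(v-K[1,2])/K[1,1];x,y=xd,yd
    for _ in range(20):
        s=1+k1*(x*x+y*y);x,y=xd/s,yd/s
    R=d['T'][:3,:3];t=d['T'][:3,3]
    return -R.T@t,R.T@np.array([x,-y,-1])
def at(d,u,v,z):
    o,r=ray(d,u,v);return o+r*(z-o[2])/r[2]
def proj(d,p):
    q=d['T'][:3,:3]@np.array(p)+d['T'][:3,3];x,y=q[0]/-q[2],-q[1]/-q[2];s=1+float(d['k1'])*(x*x+y*y)
    return d['K'][0,0]*x*s+d['K'][0,2],d['K'][1,1]*y*s+d['K'][1,2]
E
python3 -c "
from h import *
snap('scene','s0.png');snap('side','d0.png');snap('wrist','w0.png')
print(env.grip_point_offset,read_state())"
```

```text
0.0187 {'time_s': 0.15, 'joint_pos': array([-1.47719230e+00,  3.26781309e-01, -1.93277828e-01,  1.05198907e+00,
        2.19542464e-05,  1.43660014e+00]), 'qd': array([ 1.06788902e-03,  9.33488498e-05,  3.45400736e-03,  3.01283758e-04,
       -1.39310997e-03, -2.94823568e-03]), 'joint_torque': array([ 2.21506612e-03, -4.43703675e+01,  2.62664849e+01,  1.04480563e-02,
        1.21844917e-05, -5.36301073e-06]), 'eef_pos': array([ 0.12419183, -0.53538984,  0.23070652]), 'ee_rot': array([-3.11999330e+00, -3.56912327e-01, -7.43572739e-05]), 'contact_force': array([-0.4689327 ,  0.09786706, -0.20919807]), 'wrist_torque': array([ 0.05231009,  0.01577642, -0.02645998]), 'gripper_force': 0.0, 'finger_gap': 0.08509765334790259}
```

View pics/s0.png

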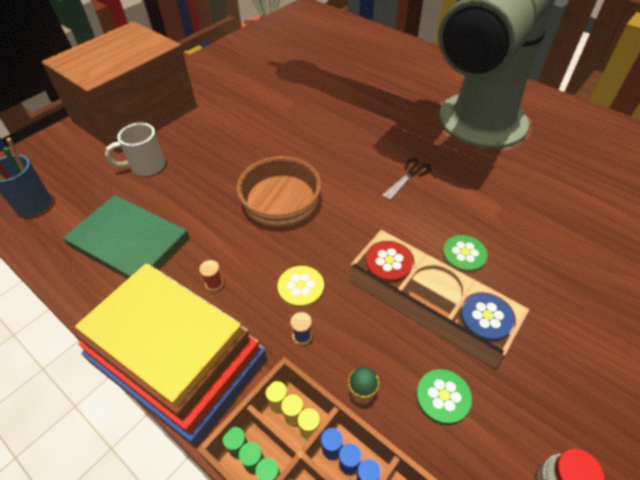

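View pics/d0.png

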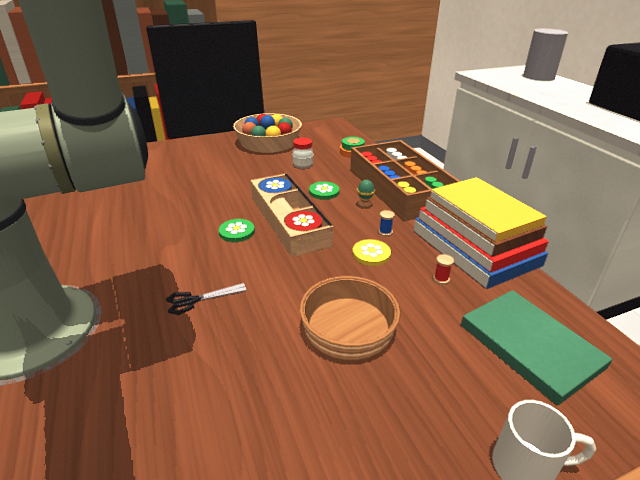

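The scene camera shows the tray, with red at (390,260) and blue at (488,316). The basket is at (280,190). Look-alikes are green at (465,252) and (444,396) and yellow at (300,285). The red disc in the tray's end pocket is the one meant, so I'll confirm that in a crop.

```bash
python3 -c "
import cv2
a=cv2.imread('pics/s0.png');b=cv2.imread('pics/d0.png')
cv2.imwrite('pics/c1.png',cv2.resize(a[220:370,340:540],None,fx=4,fy=4,interpolation=cv2.INTER_CUBIC))
cv2.imwrite('pics/c2.png',cv2.resize(b[160:360,220:420],None,fx=3,fy=3,interpolation=cv2.INTER_CUBIC))"
```

```text
(no output)
```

View pics/c1.png

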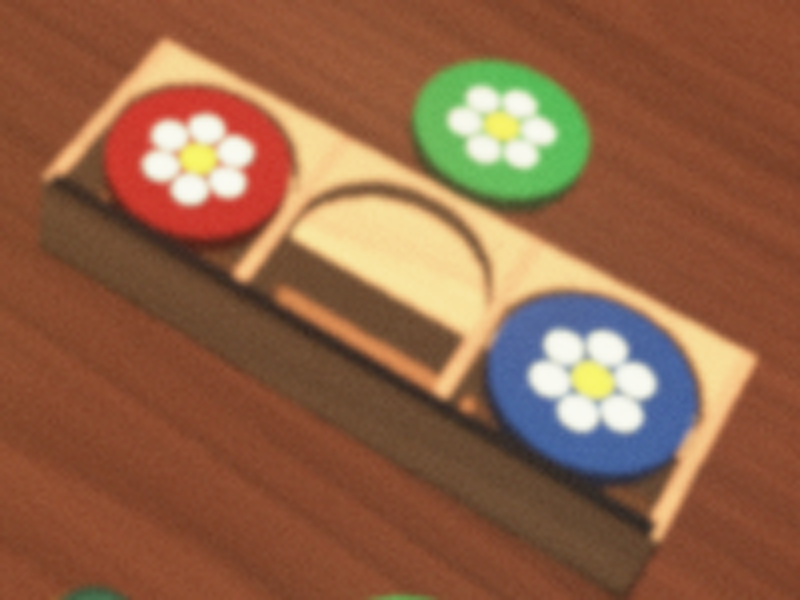

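View pics/c2.png

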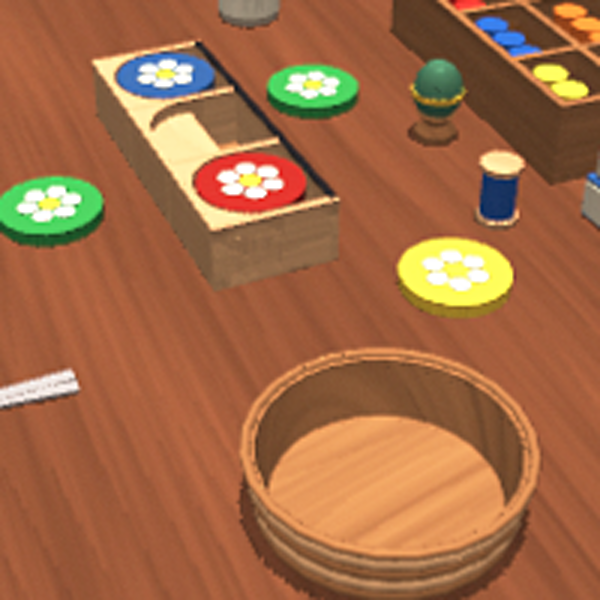

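The crop confirms it: the red disc is in the tray, centre at crop (198,158), with the black strip on the lower-left wall. The blue disc is at (594,380).

```bash
cat > m.py <<'E'
from h import *
from scipy.optimize import least_squares
s=load('s0');d=load('d0')
S=lambda u,v:(340+u/4,220+v/4)
D=lambda u,v:(220+u/3,160+v/3)
for n,a in dict(nr=(166,40),fr=(45,180),nb=(757,358),fb=(655,540),red=(198,158),blue=(594,380)).items(): print(n,at(s,*S(*a),.052).round(4))
for n,a in dict(nr=(208,225),fr=(338,200),nb=(95,62),fb=(198,43),red=(250,181),blue=(166,73)).items(): print(n,'side',at(d,*D(*a),.052).round(4))
# basket rim: extremes of projected circle at z=.045 r=.08
def ext(d,c):
    P=np.array([proj(d,(c[0]+.08*np.cos(t),c[1]+.08*np.sin(t),.045)) for t in np.linspace(0,6.283,200)])
    return P[:,0].min(),P[:,0].max(),P[:,1].min()
l,r,t=D(241,0)[0],D(539,0)[0],D(0,348)[1]
f=least_squares(lambda c:np.array(ext(d,c))-[l,r,t],[.4,.2]);print('basket side',f.x,f.fun)
f=least_squares(lambda c:np.array(ext(s,c))-[237,322,157],[.4,.2]);print('basket scene',f.x,f.fun)
E
python3 m.py
```

```text
nr [0.4857 0.0356 0.052 ]
fr [0.5817 0.0407 0.052 ]
nb [0.4733 0.3105 0.052 ]
fb [0.5697 0.3133 0.052 ]
red [0.5312 0.0842 0.052 ]
blue [0.5229 0.2651 0.052 ]
nr side [0.4857 0.0367 0.052 ]
fr side [0.5806 0.0336 0.052 ]
nb side [0.4756 0.3011 0.052 ]
fb side [0.5667 0.3044 0.052 ]
red side [0.5317 0.0794 0.052 ]
blue side [0.5249 0.261  0.052 ]
basket side [ 0.51412509 -0.19380951] [ 1.51385702 -1.50420901  0.47075314]
basket scene [ 0.50991314 -0.19270285] [ 1.99590329 -2.01133054  0.36237059]
```

The pocket centre is at (0.531,0.082), and the tray is turned about +2.4°. The press point is (0.558,0.083). The basket is at (0.512,-0.193). The last joint would run out of range at the nearest yaw, so I'll turn +169° instead.

step_arm([
  [0,[0.54,0.77,0],1.69],
  [0,[1.08,1.54,0],3.38],
  [0,[1.62,2.31,0],5.07],
  [0,[2.16,3.08,0],6.76],
  [0,[2.7,3.85,0],8.45],
])

```text
time_s: 0.65
eef_pos: [0.2328, -0.3804, 0.2311]
ee_rot: [-2.778, -1.466, -0.0]
contact_force: [0.8, -0.7, 0.6]
finger_gap: 0.0122
gripper_force: 0.0
```

step_arm([
  [0,[0.54,0.77,0],1.69],
  [0,[1.08,1.54,0],3.38],
  [0,[1.62,2.31,0],5.07],
  [0,[2.16,3.08,0],6.76],
  [0,[2.7,3.85,0],8.45],
])

```text
time_s: 1.15
eef_pos: [0.3407, -0.2264, 0.2313]
ee_rot: [2.063, 2.369, 0.0]
contact_force: [0.3, 0.2, 0.2]
finger_gap: -0.0001
gripper_force: 0.0
```

step_arm([
  [0,[0.54,0.77,0],1.69],
  [0,[1.08,1.54,0],3.38],
  [0,[1.62,2.31,0],5.07],
  [0,[2.16,3.08,0],6.76],
  [0,[2.7,3.85,0],8.45],
])

```text
time_s: 1.65
eef_pos: [0.4488, -0.0723, 0.2312]
ee_rot: [-1.07, -2.954, 0.0]
contact_force: [1.3, 0.1, 0.3]
finger_gap: 0.0006
gripper_force: 0.0
```

step_arm([
  [0,[0.54,0.77,0],1.69],
  [0,[1.08,1.54,0],3.38],
  [0,[1.62,2.31,0],5.07],
  [0,[2.16,3.08,0],6.76],
  [0,[2.7,3.85,0],8.45],
])

```text
time_s: 2.15
eef_pos: [0.5567, 0.0817, 0.231]
ee_rot: [0.066, -3.14, 0.0]
contact_force: [0.2, 0.5, 0.3]
finger_gap: 0.0001
gripper_force: 0.0
```

step_arm([
  [0,[0.03,0.04,-1.0],0],
  [0,[0.03,0.04,-2.0],0],
  [0,[0.03,0.04,-3.0],0],
  [0,[0.03,0.04,-3.8],0],
  [0,[0.03,0.04,-4.2],0],
])

```text
time_s: 2.65
eef_pos: [0.5549, 0.0818, 0.0598]
ee_rot: [0.056, -3.136, 0.0]
contact_force: [-0.2, 0.2, 0.2]
finger_gap: -0.0001
gripper_force: 0.0
```

step_arm([
  [0,[0,0,-0.1],0],
  [0,[0,0,-0.2],0],
  [0,[0,0,-0.3],0],
  [0,[0,0,-0.4],0],
  [0,[0,0,-0.5],0],
])

```text
time_s: 3.15
eef_pos: [0.5582, 0.0818, 0.0439]
ee_rot: [-0.056, 3.139, -0.0]
contact_force: [-0.3, -0.0, -0.7]
finger_gap: -0.0001
gripper_force: 0.0
```

```bash
python3 -c "
from h import *
snap('side','d1.png');print(read_state()['contact_force'])
a=cv2.imread('pics/d1.png');cv2.imwrite('pics/c3.png',cv2.resize(a[140:260,230:390],None,fx=4,fy=4))"
```

```text
[ 0.21615255 -0.72378523  0.18231268]
```

View pics/c3.png

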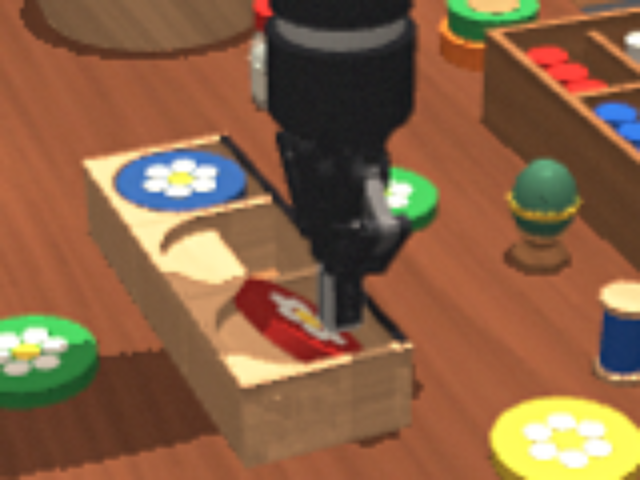

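The crop shows the red disc tilting steeply under the shut fingers. I'll press a few mm more, then rise.

step_arm([
  [0,[0,0,-0.1],0],
  [0,[0,0,-0.2],0],
  [0,[0,0,-0.2],0],
  [0,[0,0,0.3],0],
  [0,[0,0,0.8],0],
])

```text
time_s: 3.7
eef_pos: [0.5565, 0.0818, 0.075]
ee_rot: [0.056, -3.139, -0.0]
contact_force: [0.7, -1.0, -0.1]
finger_gap: 0.0002
gripper_force: 0.0
```

step_arm([
  [0,[0,0,0.8],0],
  [0,[0,0,1.6],0],
  [0,[0,0,2.4],0],
  [0,[0,0,2.6],0],
  [0,[0,0,2.6],0],
])

```text
time_s: 4.2
eef_pos: [0.5582, 0.0818, 0.1804]
ee_rot: [-0.056, 3.138, -0.0]
contact_force: [0.0, -1.2, 0.6]
finger_gap: -0.0001
gripper_force: 0.0
```

```bash
python3 -c "
from h import *
snap('side','d2.png');snap('scene','s2.png');print(read_state()['contact_force'])
a=cv2.imread('pics/d2.png')[150:250,260:360];b=cv2.imread('pics/s2.png')[210:310,340:440]
cv2.imwrite('pics/c4.png',np.hstack([cv2.resize(x,(400,400),interpolation=cv2.INTER_CUBIC) for x in (a,b)]))"
```

```text
[-0.74046173  0.1520845  -0.51954466]
```

View pics/c4.png

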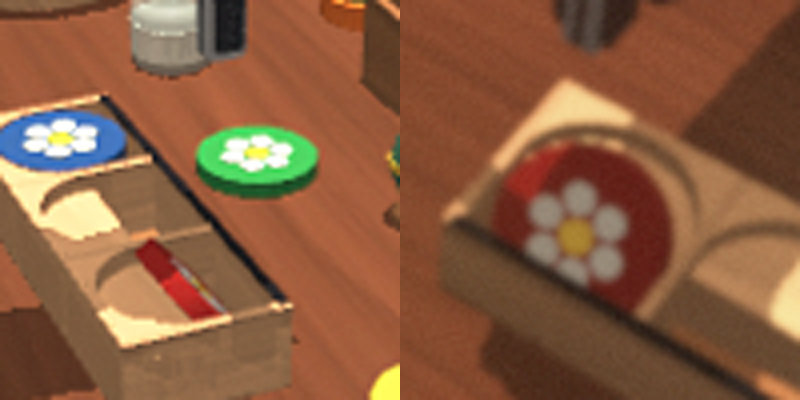

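The disc now leans: raised rim at side px (297,210) and scene px (387,246). Next I'll check the rim position.

```bash
python3 -c "
from h import *
s=load('s2');d=load('d2')
for z in (.07,.077): print(z,at(s,387.5,245.5,z).round(4),at(d,297,210,z).round(4))
R=np.array([[.999,-.042],[.042,.999]])
for x in (-14,-4): print(x,R@[x/1e3,0]+[.531,.082])
for p in [(-.014,.0695),(-.004,.0765)]:
  q=R@[p[0],0]+[.531,.082]; print(proj(s,(*q,p[1])),proj(d,(*q,p[1])))
"
```

```text
0.07 [0.5211 0.071  0.07  ] [0.5237 0.0965 0.07  ]
0.077 [0.5261 0.0736 0.077 ] [0.5199 0.0854 0.077 ]
-14 [0.517014 0.081412]
-4 [0.527004 0.081832]
(np.float64(393.9185367846701), np.float64(247.25145813377844)) (np.float64(296.3906814848934), np.float64(214.19201861980818))
(np.float64(391.2196761664803), np.float64(248.42867385485852)) (np.float64(300.71038991214067), np.float64(210.38782320353047))
```

step_arm([
  [0.6,[-0.2,0,0],-1.7],
  [0.6,[-0.4,0,0],-3.4],
  [0.6,[-0.6,0,0],-5.1],
  [0.6,[-0.69,0,0],-6.8],
  [0.6,[-0.69,0,0],-8.5],
], force=20)

```text
time_s: 4.8
eef_pos: [0.5278, 0.0818, 0.1771]
ee_rot: [-1.094, -2.941, 0.002]
contact_force: [0.4, -0.4, 0.6]
finger_gap: 0.0519
gripper_force: 0.0
```

step_arm([
  [0.6,[0,0,0],-1.7],
  [0.6,[0,0,0],-3.4],
  [0.6,[0,0,0],-5.1],
  [0.6,[0,0,0],-6.8],
  [0.6,[0,0,0],-8.5],
])

```text
time_s: 5.3
eef_pos: [0.5284, 0.0818, 0.1771]
ee_rot: [-2.086, -2.345, 0.004]
contact_force: [-1.0, 0.8, 0.5]
finger_gap: 0.0517
gripper_force: 0.0
```

step_arm([
  [0.6,[0,0,-0.6],-1.0],
  [0.6,[0,0,-1.2],-1.0],
  [0.6,[0,0,-1.8],-1.0],
  [0.6,[0,0,-2.0],-1.0],
  [0.6,[0,0,-2.0],-1.0],
])

```text
time_s: 5.8
eef_pos: [0.5277, 0.0817, 0.097]
ee_rot: [-2.179, -2.258, 0.006]
contact_force: [-0.1, 0.6, 0.4]
finger_gap: 0.0514
gripper_force: 0.0
```

step_arm([
  [0.6,[0.06,0,-0.35],0],
  [0.6,[0.06,0,-0.7],0],
  [0.6,[0.06,0,-0.95],0],
  [0.6,[0.06,0,-1.03],0],
  [0.6,[0.06,0,-1.03],0],
])

```text
time_s: 6.3
eef_pos: [0.5321, 0.0818, 0.0578]
ee_rot: [-2.181, -2.261, 0.001]
contact_force: [-0.6, -1.2, 0.3]
finger_gap: 0.0512
gripper_force: 0.0
```

step_arm([
  [0.4,[0,0,0],0],
  [0.3,[0,0,0],0],
  [0.2,[0,0,0],0],
  [0.1,[0,0,0],0],
  [0.0,[0,0,0],0],
])

```text
time_s: 6.8
eef_pos: [0.5336, 0.0818, 0.0593]
ee_rot: [2.18, 2.259, 0.003]
contact_force: [0.7, -0.1, 4.8]
finger_gap: 0.0191
gripper_force: 17.7
```

```bash
python3 -c "
from h import *
snap('side','d3.png');snap('scene','s3.png');r=read_state();print(r['contact_force'],r['finger_gap'],r['gripper_force'],r['eef_pos'])
a=cv2.imread('pics/d3.png')[150:250,260:360];b=cv2.imread('pics/s3.png')[210:310,340:440]
cv2.imwrite('pics/c5.png',np.hstack([cv2.resize(x,(400,400),interpolation=cv2.INTER_CUBIC) for x in (a,b)]))"
```

```text
[-0.80128391  0.20179639  5.26892445] 0.019541293365323762 17.743440993363038 [0.53360535 0.08180869 0.05932932]
```

View pics/c5.png

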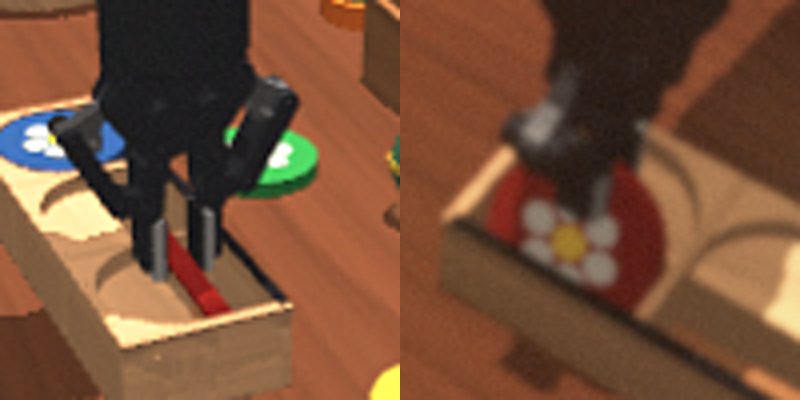

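The fingers hold the raised rim: gap 19.5 mm, disc still somewhat tilted. I'll lift gently.

step_arm([
  [0,[0.05,0,0.1],0],
  [0,[0.1,0,0.2],0],
  [0,[0.15,0,0.3],0],
  [0,[0.2,0,0.4],0],
  [0,[0.2,0,0.5],0],
], force=30)

```text
time_s: 7.4
eef_pos: [0.5393, 0.0817, 0.0777]
ee_rot: [-2.18, -2.26, 0.003]
contact_force: [-0.4, -0.6, -0.5]
finger_gap: 0.0109
gripper_force: 29.9
```

step_arm([
  [0,[0,0,0.2],0],
  [0,[0,0,0.4],0],
  [0,[0,0,0.6],0],
  [0,[0,0,0.8],0],
  [0,[0,0,1.0],0],
])

```text
time_s: 7.9
eef_pos: [0.5402, 0.0818, 0.1189]
ee_rot: [2.181, 2.261, 0.0]
contact_force: [-0.4, 0.8, 0.6]
finger_gap: 0.0115
gripper_force: 29.9
```

step_arm([
  [0,[0,0,0.5],0],
  [0,[0,0,1.0],0],
  [0,[0,0,1.5],0],
  [0,[0,0,1.7],0],
  [0,[0,0,1.7],0],
])

```text
time_s: 8.4
eef_pos: [0.5411, 0.0818, 0.1874]
ee_rot: [2.18, 2.259, 0.003]
contact_force: [-0.2, -0.1, -0.6]
finger_gap: 0.0114
gripper_force: 29.8
```

```bash
python3 -c "
from h import *
snap('side','d4.png');snap('scene','s4.png');r=read_state();print(r['contact_force'],r['finger_gap'],r['gripper_force'],r['eef_pos'])
p=r['eef_pos'];print(proj(load('d4'),p),proj(load('s4'),p))
a=cv2.imread('pics/d4.png')[90:290,220:420];b=cv2.imread('pics/s4.png')[130:330,280:480]
cv2.imwrite('pics/c6.png',np.hstack([cv2.resize(x,(400,400),interpolation=cv2.INTER_CUBIC) for x in (a,b)]))"
```

```text
[-0.71888178  0.43011381 -1.17323912] 0.011239762196279535 29.809587675055127 [0.53981647 0.08178152 0.18553183]
(np.float64(305.93908659109763), np.float64(162.10427439455492)) (np.float64(393.8810391118078), np.float64(208.20033688994369))
```

View pics/c6.png

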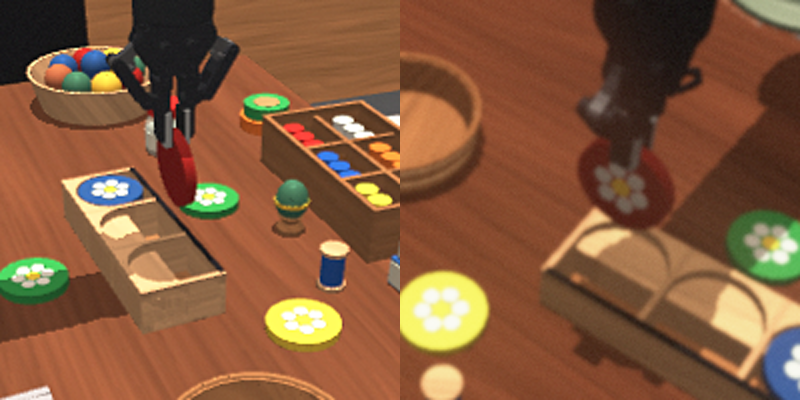

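The disc hangs upright and flush in the pads, with its lower edge at side px (312,193). Next I carry it over the basket.

step_arm([
  [0,[-0.07,-0.7,0],0],
  [0,[-0.14,-1.4,0],0],
  [0,[-0.21,-2.1,0],0],
  [0,[-0.28,-2.8,0],0],
  [0,[-0.35,-3.5,0],0],
])

```text
time_s: 9.0
eef_pos: [0.5251, -0.059, 0.1847]
ee_rot: [-2.18, -2.26, 0.002]
contact_force: [0.7, -0.8, 0.2]
finger_gap: 0.0112
gripper_force: 29.8
```

step_arm([
  [0,[-0.07,-0.7,0],0],
  [0,[-0.14,-1.4,0],0],
  [0,[-0.21,-2.1,0],0],
  [0,[-0.28,-2.8,0],0],
  [0,[-0.35,-3.37,0],0],
])

```text
time_s: 9.5
eef_pos: [0.5112, -0.1941, 0.1846]
ee_rot: [-2.181, -2.258, 0.001]
contact_force: [0.9, -0.3, 0.7]
finger_gap: 0.0111
gripper_force: 29.8
```

step_arm([
  [0,[0,0,-0.5],0],
  [0,[0,0,-1.0],0],
  [0,[0,0,-1.5],0],
  [0,[0,0,-2.0],0],
  [0,[0,0,-2.2],0],
])

```text
time_s: 10.0
eef_pos: [0.5101, -0.1919, 0.095]
ee_rot: [-2.178, -2.257, 0.002]
contact_force: [-0.5, -0.1, -1.6]
finger_gap: 0.0109
gripper_force: 29.8
```

```bash
python3 -c "
from h import *
snap('side','d5.png');snap('scene','s5.png');r=read_state();print(r['contact_force'],r['finger_gap'],r['gripper_force'],r['eef_pos'])
a=cv2.imread('pics/d5.png')[200:360,270:430];b=cv2.imread('pics/s5.png')[90:250,200:360]
cv2.imwrite('pics/c7.png',np.hstack([cv2.resize(x,(400,400),interpolation=cv2.INTER_CUBIC) for x in (a,b)]))"
```

```text
[-0.52808269 -0.22772144 -0.92342552] 0.010915428030682895 29.79541281368256 [ 0.51071827 -0.19219064  0.09617754]
```

View pics/c7.png

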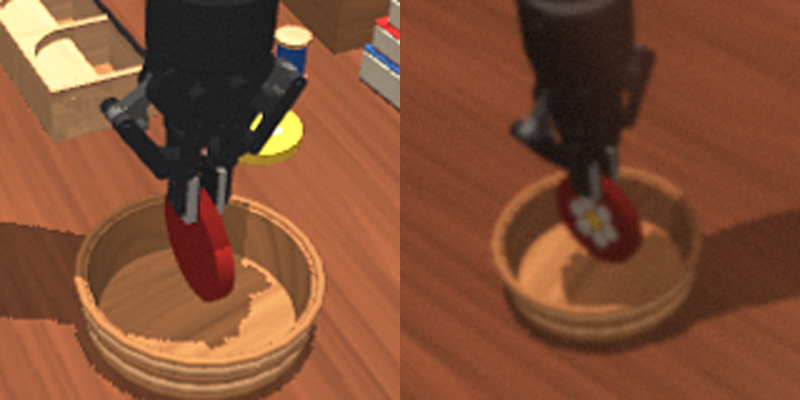

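The disc hangs centred inside the basket. I'll lower it the rest of the way, watching the force.

step_arm([
  [0,[0,0,-0.1],0],
  [0,[0,0,-0.2],0],
  [0,[0,0,-0.3],0],
  [0,[0,0,-0.4],0],
  [0,[0,0,-0.5],0],
])

```text
time_s: 10.6
eef_pos: [0.5123, -0.1931, 0.078]
ee_rot: [2.181, 2.261, 0.0]
contact_force: [0.4, 0.5, -1.4]
finger_gap: 0.0115
gripper_force: 29.8
```

step_arm([
  [0,[0,0,-0.05],0],
  [0,[0,0,-0.1],0],
  [0,[0,0,-0.1],0],
  [0,[0,0,-0.1],0],
  [0,[0,0,-0.1],0],
])

```text
time_s: 11.1
eef_pos: [0.5124, -0.1931, 0.0742]
ee_rot: [2.181, 2.261, 0.0]
contact_force: [-0.8, 0.5, -0.5]
finger_gap: 0.0111
gripper_force: 29.8
```

step_arm([
  [0,[0,0,-0.04],0],
  [0,[0,0,-0.08],0],
  [0,[0,0,-0.12],0],
  [0,[0,0,-0.16],0],
  [0,[0,0,-0.16],0],
])

```text
time_s: 11.6
eef_pos: [0.5155, -0.1939, 0.071]
ee_rot: [2.176, 2.257, 0.006]
contact_force: [-0.5, 2.3, 18.2]
finger_gap: 0.0114
gripper_force: 30.4
```

step_arm([
  [0,[0,0,-0.03],0],
  [0,[0,0,-0.06],0],
  [0,[0,0,-0.09],0],
  [0,[0,0,-0.12],0],
  [0,[0,0,-0.12],0],
])

```text
time_s: 12.1
eef_pos: [0.5178, -0.1962, 0.0695]
ee_rot: [2.172, 2.251, 0.005]
contact_force: [-3.0, 0.1, 37.5]
finger_gap: 0.011
gripper_force: 35.4
```

The disc is on the floor. I'll ease up a little, hold, then open slowly and rise.

step_arm([
  [0,[0,0,0.1],0],
  [0,[0,0,0.2],0],
  [0,[0,0,0.2],0],
  [0,[0,0,0.2],0],
  [0,[0,0,0.2],0],
])

```text
time_s: 12.6
eef_pos: [0.5117, -0.1927, 0.0701]
ee_rot: [-2.18, -2.26, 0.001]
contact_force: [0.3, -0.4, -0.9]
finger_gap: 0.0108
gripper_force: 29.5
```

step_arm([
  [0.2,[0,0,0],0],
  [0.4,[0,0,0],0],
  [0.5,[0,0,0],0],
  [0.5,[0,0,0],0],
  [0.5,[0,0,0],0],
])

```text
time_s: 13.1
eef_pos: [0.5123, -0.193, 0.0709]
ee_rot: [2.181, 2.261, 0.0]
contact_force: [-0.1, 0.1, 0.4]
finger_gap: 0.0427
gripper_force: 0.0
```

step_arm([
  [0.5,[0,0,0.4],0],
  [0.5,[0,0,0.9],0],
  [0.5,[0,0,1.6],0],
  [0.5,[0,0,2.4],0],
  [0.5,[0,0,3.2],0],
])

```text
time_s: 13.6
eef_pos: [0.5119, -0.1929, 0.2]
ee_rot: [-2.181, -2.26, 0.0]
contact_force: [0.6, -1.0, -0.4]
finger_gap: 0.0428
gripper_force: 0.0
```

step_arm([
  [0.5,[0,0,0.4],0],
  [0.5,[0,0,0.4],0],
  [0.5,[0,0,0.4],0],
  [0.5,[0,0,0.4],0],
  [0.5,[0,0,0.4],0],
])

```text
time_s: 14.1
eef_pos: [0.5114, -0.1926, 0.2134]
ee_rot: [-2.18, -2.259, 0.001]
contact_force: [-0.6, -0.1, 0.2]
finger_gap: 0.0426
gripper_force: 0.0
```

```bash
python3 -c "
from h import *
snap('side','d6.png');r=read_state();print(r['contact_force'],r['eef_pos'])
cv2.imwrite('pics/c8.png',cv2.resize(cv2.imread('pics/d6.png')[150:390,230:470],(600,600)))"
```

```text
[ 0.52311497 -0.36562653 -0.00957395] [ 0.51157703 -0.19264416  0.21361226]
```

View pics/c8.png

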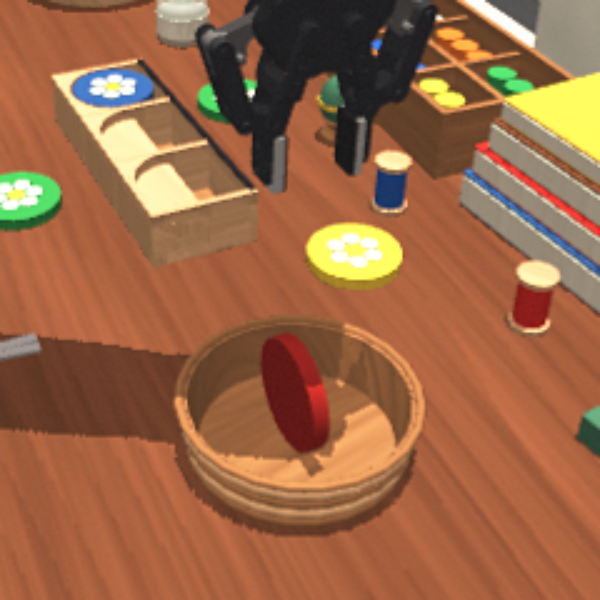

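The basket is upright and blue is in its pocket. The red disc is inside the basket, standing on edge at crop (295,392). I'll wait a while to check that it's really still.

step_arm([
  [0.5,[0,0,0],0],
  [0.5,[0,0,0],0],
  [0.5,[0,0,0],0],
  [0.5,[0,0,0],0],
  [0.5,[0,0,0],0],
])

```text
time_s: 14.65
eef_pos: [0.5123, -0.193, 0.2149]
ee_rot: [2.181, 2.261, 0.0]
contact_force: [1.2, -0.3, -0.5]
finger_gap: 0.0428
gripper_force: 0.0
```

step_arm([
  [0.5,[0,0,0],0],
  [0.5,[0,0,0],0],
  [0.5,[0,0,0],0],
  [0.5,[0,0,0],0],
  [0.5,[0,0,0],0],
])

```text
time_s: 15.15
eef_pos: [0.5122, -0.193, 0.2149]
ee_rot: [2.181, 2.261, -0.0]
contact_force: [-0.1, -0.2, 0.5]
finger_gap: 0.0425
gripper_force: 0.0
```

step_arm([
  [0.5,[0,0,0],0],
  [0.5,[0,0,0],0],
  [0.5,[0,0,0],0],
  [0.5,[0,0,0],0],
  [0.5,[0,0,0],0],
])

```text
time_s: 15.65
eef_pos: [0.5122, -0.193, 0.2149]
ee_rot: [-2.181, -2.261, 0.0]
contact_force: [-0.1, -1.1, -0.6]
finger_gap: 0.0425
gripper_force: 0.0
```

```bash
python3 -c "
from h import *
snap('side','d7.png')
for f in ('d6','d7'):
  i=load(f)['img'][270:350,310:390].astype(int);m=(i[...,0]>80)&(i[...,1]<40)&(i[...,2]<40);y,x=np.nonzero(m);print(m.sum(),x.mean(),y.mean(),x.min(),x.max(),y.min(),y.max())
"
```

```text
823 36.86755771567436 36.62454434993925 25 50 14 60
820 36.81341463414634 36.6280487804878 25 50 14 60
```

The disc hasn't moved in 1.5 s, so I'm handing in.

```bash
python3 -c "
from bench import env
print(env.job_done())"
```

```text
the job is handed in; nothing more can be done
None
```

I handed the job in, with no verdict shown: the red disc was tipped, gripped by its raised edge and released inside the upright basket, where it stands still on its edge; the blue disc was left in its pocket.

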